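# Set the cut-off stop and hold it locked

## Task

Set the length stop of the cut-off board for sawing: first fold the stop plate at the end of the sliding leg up until it stands upright, then slide the leg out until its pointer is on the pencil line. Hold the leg there while you squeeze the cam lever fully shut against the grip post, so that it locks at that length; do not shut the lever with the pointer anywhere else. Finish while still holding post and lever squeezed together in the gripper, without letting go, and leave the pine block on the board and the tools lying about where they are.

Things in the scene. Friction and masses are not known exactly. Their poses are not given: they have to be found in the camera images.
- cutoff_board: Plywood board 300x170x18 mm, screwed to the bench; wooden fence 36 mm high on its far edge. Origin: centre of its underside; x: the way the leg slides out (to the robot's right), y: towards the fence, z up. Along x runs an aluminium rail (centre y=-40 mm, top z=30 mm) with the sliding leg on it; beside the rail, on the robot's side, a strip of white paper tape (y=-72 mm).
- pencil_mark: Pencil line 1.6 mm wide, with a small crow's foot, drawn across the paper tape; does not move. Origin on the board's top at the line's middle; x, y, z parallel to the board's. The pointer belongs at x=0 of it.
- leg_slide (a joint): Slide of the leg along the board's x: 0 pushed in, grows as it comes out, 0.110 m at the outer stop. The pointer is at board x = -55 mm + this. Moves at 5 to 6 N and stays where left, as long as the cam lever is open; the shut lever clamps it (over 30 N).
- leg: Sliding leg: grey saddle 64x42 mm on the rail, with grip post and cam lever, and a flat steel bar outwards to the stop plate. Origin: saddle's centre line, at the pointer's x, on the board's top (z=18 mm); axes parallel to the board's. Grip post: fixed upright plate at x=-12.5 to -3.5 mm, y=-14 to 14, up to z=89.
- cam_lever: Cam lever, dark steel, stands on the outer side of the grip post between two cheeks whose tops are at leg z=36 mm. Origin: its pivot, at leg (12, 0, 28) mm. Handle 7 mm thick (x) and 22 wide (y), reaching 64 mm from the pivot along its z. Squeezed shut, post and lever together measure 28 mm over their outer faces (leg x=-12.5 to 15.5); open up to 64 mm.
- lever_hinge (a joint): Cam lever: 0 shut (upright, parallel to the post), grows as it leans outwards from the post, at most 0.62 rad. Stiff, stays where left: about 7 N at its tip, rising to 10 to 15 N as the cam bites below about 0.3 rad. Pushed alone, the lever drives the leg along before it turns: the post has to be held against it.
- pointer (a point): Tip of the leg's thin steel pointer over the paper tape, at leg (0, -32.5, 0.7) mm.
- plate_hinge (a point): Middle of the stop plate's hinge line at the leg's outer end, at leg (140, 32, 24) mm. The hinge line runs along the board's y.
- stop_plate (a joint): Stop plate, aluminium, 92 mm wide (board y), 6 thick, free edge 64 mm from the hinge line: 0 flat and pointing outwards, 1.571 upright, up to 2.1 leaning inwards over the bar. Stiff hinge, stays where left; 2 N square to it at its free edge. Lift that edge round the arc: a level push on a low edge jams and only drives the leg in.
- plate_edge (a point): Middle of the stop plate's free edge, 64 mm from the hinge line.
- stock: Pine block 45x120x45 mm lying on the board at the fence, loose; leave alone. Origin: centre of its underside.
- tape_measure: Tape measure 38x85x66 mm, loose on the bench; leave alone. Origin: underside.
- combi_square: Combination square, 300 mm blade, loose on the bench; leave alone. Origin: underside.
- pencil: Red carpenter's pencil 169 mm, loose on the bench; leave alone. Origin: underside.

How it is judged:
By the outcome, as a careful person would: the job done as asked, in the order asked, and still so for the second after the job is handed in, while the arm keeps its last pose, push and grip.
It also fails if it takes over 58 s, if anything falls off the work surface, if the arm or the gripper's body presses on something with over 40 N, if the wrist force passes 120 N, or if a joint passes its speed limit or range.

## Robot

A 7-joint arm with a two-finger parallel gripper is mounted at the origin on a cart in front of the work surface, level with it; the furniture and walls round the work are solid. World frame = base frame: x ahead of the robot, y to its left, z up, the work surface at z = 0. Lengths are in m, angles in rad, forces in N, time in s.
With the tool pointing down it reaches from about 0.4 to 0.75 m from the base axis. Payload 19.5 kg.
Tool frame: the origin (TCP) lies midway between the tips of the shut fingers; the grasp point (between the pads) lies 19 mm behind it; z points along the fingers, y is the line along which they close (so a half turn about z gives the same grasp; the last joint's range is limited). The gripper opens to 85 mm and grips with 20 to 120 N. Pads are 22 mm wide; open, the fingers measure 114 mm over their backs; the gripper's body (76 mm by 85 mm) begins 54 mm behind the grasp point. The pads swing forward as they close: fully open they stand 13 mm farther back than shut.
Start: joints at [-1.146, 0.707, -0.028, 1.485, 0.022, 0.951, -0.075], TCP at [0.259, 0.513, 0.231] pointing down, gripper open.
Joint ranges: [-2.71, 2.71], [-0.32, 2.16], [-1.57, 1.52], [0, 2.45], [-1.46, 4.6], [0, 2.02], [-2.83, 2.83]. Speed limits (rad/s): [1.89, 1.89, 2.57, 2.57, 3.01, 3.01, 3.01].

## Interface

Orientations are given as a unit quaternion [x, y, z, w].
In Python, from rig import telemetry, grab_frame, sign_off gives the robot as it stands.
- The arm moves only by the tool servo_tool, never from a script. Its argument "series" is text: rows parted by semicolons, each of 7 numbers parted by spaces: the shift along the tool's x, y, z in units of 30 mm (1.0 is 30 mm), then the turn, a rotation vector about the tool's x, y, z in units of 8 degrees (1.0 is 8 degrees), then the closure, from 0 (fully open) to 1 (shut). In form: tx ty tz rx ry rz gripper; .... A call has 1 to 5 rows; each row is the pose to reach, as a shift and turn from the pose commanded when the call began, along the tool's axes at that moment; what a row does not reach only later rows make up. A row lasts 1/8 s, in which the tool goes at most 62.5 mm and 10.7 degrees, less where a joint would pass 70% of its speed; a pose out of reach is approached as far as the arm can. A call with a gripper value outside its range is refused whole. The fingers move at their own pace and stop on an object; the grip force is fixed at half the most. Time passes only in rows, so rows that repeat a pose let the fingers close. It gives the time, the measured TCP pose, the force, the opening and the grip force at its end, in the units of the state.
- telemetry.observe(): the state, without advancing time (a new reading comes with each control period).
- grab_frame(name): name is "side" or "top"; returns a dict with "pixels" (420x560x3 uint8, red, green, blue), "vfov" (degrees; the focal length in pixels is half the picture's height over the tangent of half this angle, whatever the lens; pixels are square), "cx", "cy" (the principal point, pixels), "rvec" (rotation vector, rad) and "tvec" (3), from world to camera coordinates, as OpenCV has them. Camera axes: x right, y down, z forward; pixel columns grow to the right and rows downward; lengths in m; the calibration is good to about 2 mm. A picture is of the moment at which its call begins. There is no depth.
- sign_off(): hands the job in; it is judged then, once.
The state is a dict: "time_s": time; "joint_positions": joint angles; "dq": joint speeds; "joint_torque": joint torques, N m; "tool_pos": TCP position; "tool_rot": TCP orientation; "contact_force": force on the tool from outside, world axes, zero at the start; "torque": the same for the moment, N m; "width": finger opening in m; "finger_force": force on a finger pad.
Only numpy, scipy, OpenCV 4.12 (cv2) and the standard library are available. Lean on these libraries where they do the work, as an engineer would, in place of code of your own. Each camera call takes 0.05 s, during which the arm holds its last target. There are 200 camera calls.

## Working session

There is one attempt and no reset: what is moved stays moved. The work goes in short steps, Python scripts to look and compute and a tool call to move; the robot and the scene stay as the last step left them, time stands still between calls to the robot, and variables do not carry over. Pictures are saved under pics/ and viewed, at most 10 in all, crops included, and the job is handed in when it is done.

Besides the shell and the picture viewer there is one more tool, called as a command line: name --argument value ..., lists and objects as JSON in quotes. servo_tool: Moves the arm, as the interface text tells. Its arguments: {"type":"object","properties":{"series":{"type":"string"}},"required":["series"]}

```bash
mkdir -p pics; python3 - <<'E'
from rig import telemetry, grab_frame
import cv2
for n in("side","top"):
    f=grab_frame(n); cv2.imwrite(f"pics/{n}0.png",f["pixels"][:,:,::-1])
    print({k:v for k,v in f.items() if k!="pixels"})
print(telemetry.observe())
E
```

```text
{'vfov': 47.13381445747028, 'cx': 277.0779330595575, 'cy': 208.7005232260096, 'rvec': array([ 2.12529948, -0.41695062,  0.24002384]), 'tvec': array([-0.57712652,  0.0398322 ,  1.2873331 ])}
{'vfov': 47.89635592912137, 'cx': 280.76994292777454, 'cy': 203.24319321081524, 'rvec': array([ 2.20706548, -2.17424217,  0.07455701]), 'tvec': array([-0.24795057,  0.49217507,  1.38852401])}
{'time_s': 0.1, 'joint_positions': array([-1.14572637,  0.70700612, -0.02762659,  1.48492847,  0.02197896,
        0.95090091, -0.07552787]), 'dq': array([ 0.00236354,  0.00012991, -0.00112154, -0.0007111 ,  0.00047605,
        0.00011415,  0.00132649]), 'joint_torque': array([ 2.65138697e-03, -8.84280968e+01,  1.23692036e+00, -2.36451942e+01,
        1.70993147e-02,  5.03620060e-03,  1.04307986e-06]), 'tool_pos': array([0.2586413 , 0.51329403, 0.23089961]), 'tool_rot': array([ 2.31288546e-01,  9.72885084e-01, -4.58512269e-04, -1.06801190e-04]), 'contact_force': array([ 0.15357589, -0.40344808, -0.05395086]), 'torque': array([-0.02029726, -0.00955449,  0.00791289]), 'finger_force': 0.0, 'width': 0.08580661691926983}
```

View pics/side0.png

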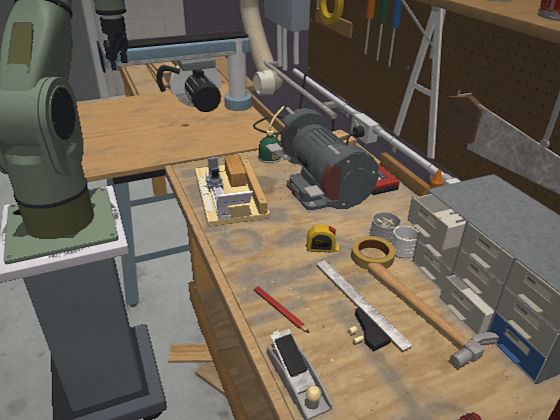

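View pics/top0.png

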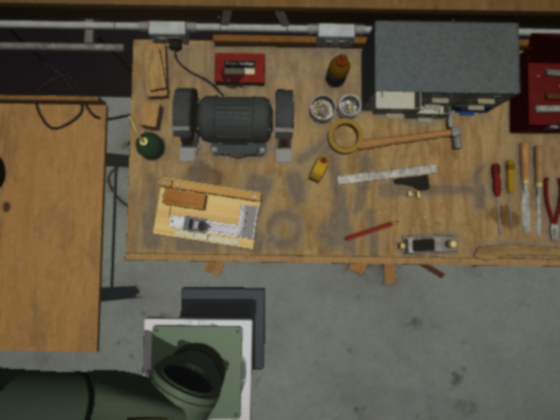

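The board is at side (235,190) and top (207,213). I'll enlarge both.

```bash
python3 - <<'E'
import cv2
a=cv2.imread("pics/side0.png")[145:230,185:280]; cv2.imwrite("pics/sc.png",cv2.resize(a,None,fx=7,fy=7,interpolation=cv2.INTER_CUBIC))
a=cv2.imread("pics/top0.png")[172:255,148:268]; cv2.imwrite("pics/tc.png",cv2.resize(a,None,fx=6.5,fy=6.5,interpolation=cv2.INTER_CUBIC))
E
```

```text
(no output)
```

View pics/sc.png

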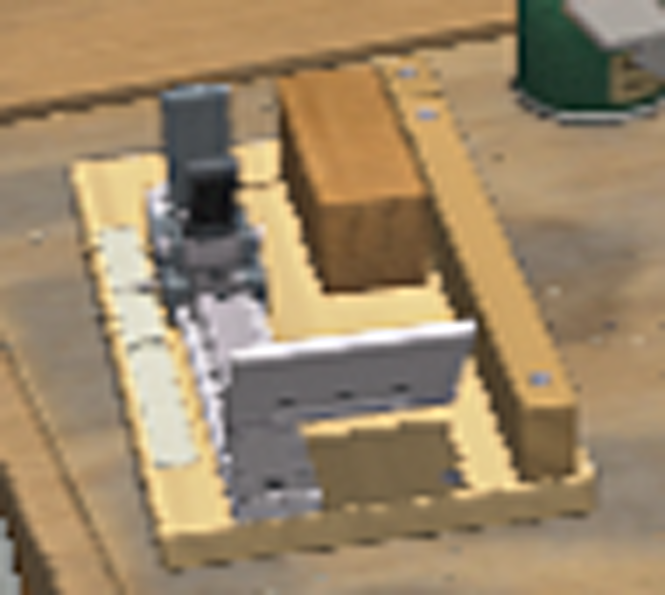

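View pics/tc.png

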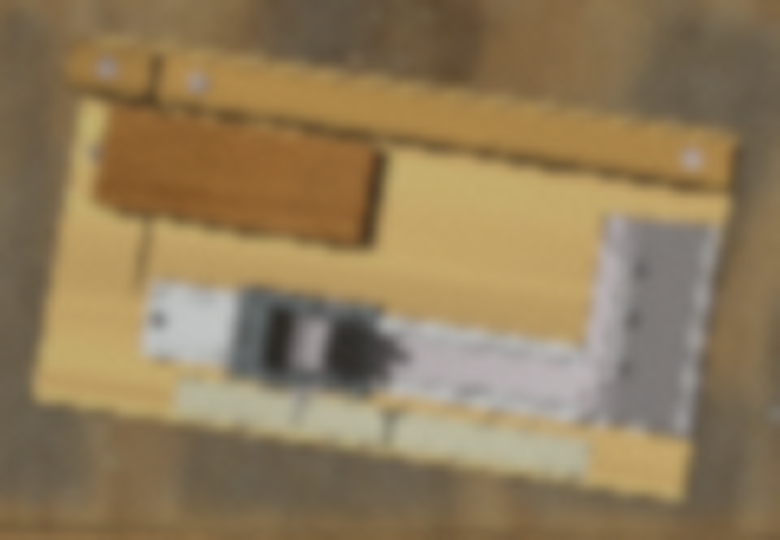

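```bash
cat > h.py <<'E'
import numpy as np, cv2
from scipy.spatial.transform import Rotation as R
def proj(f,P):
    F=210/np.tan(np.radians(f["vfov"]/2))
    K=np.array([[F,0,f["cx"]],[0,F,f["cy"]],[0,0,1]])
    return cv2.projectPoints(np.asarray(P,float).reshape(-1,1,3),f["rvec"],f["tvec"],K,None)[0][:,0]
def board(p,q):  # board pose p=(X,Y,yaw), q in board mm -> world m
    q=np.atleast_2d(q)/1000.; c,s=np.cos(p[2]),np.sin(p[2])
    return np.c_[p[0]+c*q[:,0]-s*q[:,1],p[1]+s*q[:,0]+c*q[:,1],q[:,2]]
E
cat > fit.py <<'E'
from h import *; from rig import grab_frame
from scipy.optimize import least_squares
fs,ft=grab_frame("side"),grab_frame("top")
S=lambda *c:(np.array(c)+.5)/7-.5+[185,145]
T=lambda *c:(np.array(c)+.5)/6.5-.5+[148,172]
def model(p):
    s,a,m=p[3:6]; s*=1000; m*=1000
    x0=-55+s; hx=x0+140
    E=lambda y:[hx+64*np.cos(a),y-8,42+64*np.sin(a)]   # y leg->board: -40+32 =-8
    return [(ft,T(33,400),[-150,-85,18]),(ft,T(685,497),[150,-85,18]),(ft,T(738,135),[150,85,54]),
     (fs,S(165,540),[150,-85,18]),(fs,S(75,163),[-150,-85,18]),(fs,S(590,480),[150,85,18]),
     (ft,T(718,225),E(46)),(ft,T(690,435),E(-46)),(fs,S(233,355),E(-46)),(fs,S(473,325),E(46)),
     (ft,T(300,405),[x0,-72.5,18.7]),(fs,S(145,287),[x0,-72.5,18.7]),
     (ft,T(390,425),[m,-72,18]),(fs,S(150,342),[m,-72,18])]
def res(p):
    return np.concatenate([proj(f,board(p,q))[0]-u for f,u,q in model(p)])
r=least_squares(res,[.45,-.05,-1.7,.04,.7,0.],loss="soft_l1")
print(np.round(r.x,4),"deg",np.degrees(r.x[[2,4]])); print(np.round(res(r.x).reshape(-1,2),1).tolist())
E
python3 fit.py
```

```text
[ 0.4659 -0.0236 -1.7164  0.0265  0.9445  0.012 ] deg [-98.34024527  54.11741622]
[[-0.3, -0.6], [-0.3, 0.7], [0.5, -1.4], [-0.4, -0.2], [0.1, 0.3], [1.4, 0.1], [-0.0, -0.1], [-1.1, 0.1], [-0.1, 0.3], [0.7, 0.3], [-0.1, 1.0], [-1.2, 1.3], [-0.3, -0.1], [0.0, 0.7]]
```

```bash
cat >> h.py <<'E'
P=[.4659,-.0236,-1.7164]
def goto(q,p=P):   # row (units) to bring the TCP to board mm q, tool down, tool y along -board x
    from rig import telemetry
    o=telemetry.observe(); Rt=R.from_quat(o["tool_rot"]); w=board(p,q)[0]
    y=-np.array([np.cos(p[2]),np.sin(p[2]),0]); z=np.array([0,0,-1.])
    Rg=R.from_matrix(np.c_[np.cross(y,z),y,z])
    print("world",w.round(4),"row",(Rt.inv().apply(w-o["tool_pos"])/.03).round(3),((Rt.inv()*Rg).as_rotvec(degrees=True)/8).round(3))
E
python3 -c "
from h import *
goto([-160,40,240]);goto([116,-8,200])"
```

```text
world [0.5287 0.1289 0.24  ] row [-13.804  -7.394  -0.294] [-5.0e-03 -1.0e-03 -2.3e+00]
world [ 0.4412 -0.1372  0.2   ] row [-15.19  -16.628   1.045] [-5.0e-03 -1.0e-03 -2.3e+00]
```

servo_tool --series "-2 -1 -1 0 0 -0.5 0;-5 -2.5 -1 0 0 -1 0;-7 -4 -1 0 0 -1.5 0;-9 -5 -1 0 0 -2 0;-11 -6.4 -1 0 0 -2.3 0"

```text
time_s: 0.82
tool_pos: [0.4294, 0.2562, 0.2611]
tool_rot: [0.072, 0.997, 0.0, 0.0]
contact_force: [1.8, 1.4, 0.2]
width: 0.0852
finger_force: 0.0
```

```bash
python3 -c "
from h import *
goto([116,-8,180])"
```

```text
world [ 0.4412 -0.1372  0.18  ] row [ -2.267 -12.924   2.702] [0.    0.001 0.013]
```

servo_tool --series "-0.4 -2 0 0 0 0 0;-0.8 -4 0 0 0 0 0;-1.2 -6 0 0 0 0 0;-1.5 -8 0.5 0 0 0 0;-1.8 -10 1 0 0 0 0"

```text
time_s: 1.45
tool_pos: [0.4382, -0.0485, 0.2308]
tool_rot: [0.073, 0.997, -0.0, 0.0]
contact_force: [1.3, -0.1, 0.2]
width: 0.0854
finger_force: 0.0
```

servo_tool --series "-0.2 -2 1 0 0 0 0;-0.2 -2 1 0 0 0 0;-0.2 -2 1 0 0 0 0"

```text
time_s: 1.82
tool_pos: [0.4356, -0.1066, 0.201]
tool_rot: [0.073, 0.997, 0.0, -0.0]
contact_force: [0.5, 1.3, -0.2]
width: 0.0853
finger_force: 0.0
```

```bash
python3 -c "
from h import *
from rig import grab_frame
for n in ('side',):
    f=grab_frame(n); a=f['pixels'][60:240,120:320,::-1]; cv2.imwrite('pics/s1.png',cv2.resize(a,None,fx=3.3,fy=3.3,interpolation=cv2.INTER_CUBIC))
goto([116,-8,180]);goto([116,-8,70])"
```

```text
world [ 0.4412 -0.1372  0.18  ] row [-0.324 -1.005  0.71 ] [0.002 0.002 0.006]
world [ 0.4412 -0.1372  0.07  ] row [-0.323 -1.007  4.377] [0.002 0.002 0.006]
```

View pics/s1.png

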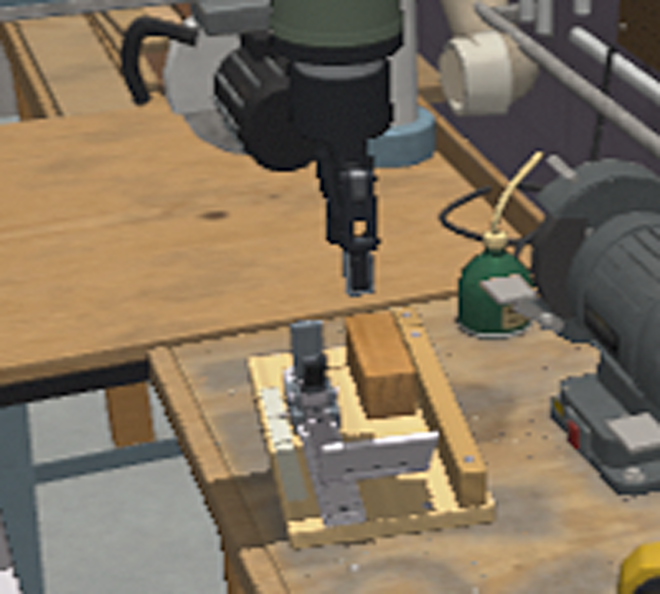

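The open gripper is above the board at crop (360,280). Nothing is in its way.

servo_tool --series "-0.32 -1.14 0.7 0 0 0 0;-0.32 -1.14 0.7 0 0 0 0;-0.32 -1.14 0.7 0 0 0 0;-0.32 -1.14 0.7 0 0 0 0"

```text
time_s: 2.38
tool_pos: [0.4405, -0.141, 0.1806]
tool_rot: [0.072, 0.997, 0.0, 0.0]
contact_force: [0.5, -0.9, 0.1]
width: 0.0852
finger_force: 0.0
```

```bash
python3 -c "
from h import *
goto([120,-8,72])"
```

```text
world [ 0.4406 -0.1412  0.072 ] row [-1.000e-03 -5.000e-03  3.621e+00] [0.    0.006 0.011]
```

servo_tool --series "0 0 1.2 0 0 0 0;0 0 2.2 0 0 0 0;0 0 3 0 0 0 0;0 0 3.4 0 0 0 0;0 0 3.6 0 0 0 0"

```text
time_s: 3.0
tool_pos: [0.4403, -0.1418, 0.072]
tool_rot: [0.073, 0.997, -0.0, 0.0]
contact_force: [-0.8, -0.6, 0.5]
width: 0.0856
finger_force: 0.0
```

```bash
python3 -c "
from rig import *
import cv2
f=grab_frame('side'); a=f['pixels'][110:230,170:290,::-1]; cv2.imwrite('pics/s2.png',cv2.resize(a,None,fx=5,fy=5,interpolation=cv2.INTER_CUBIC))
print(telemetry.observe()['contact_force'])"
```

```text
[-0.54392564  0.13272147 -1.29967329]
```

View pics/s2.png

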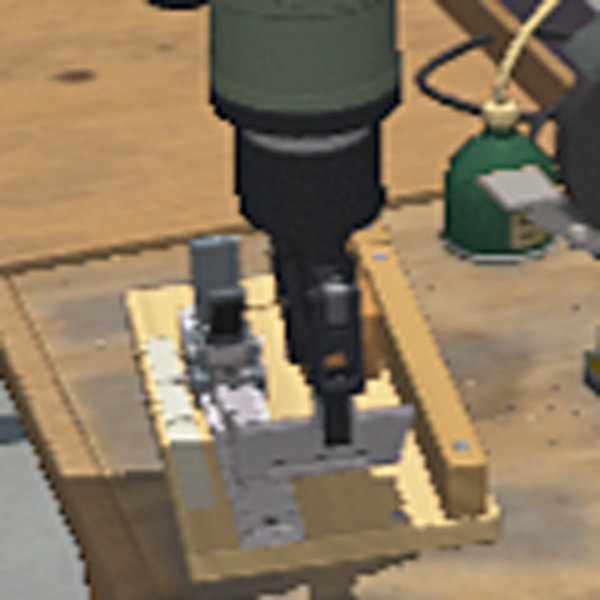

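The outer finger (340,425) stands in front of the plate and touches nothing. I'll close around it gradually.

servo_tool --series "0 0 0 0 0 0 0.1;0 0 0 0 0 0 0.2;0 0 0 0 0 0 0.3;0 0 0 0 0 0 0.4;0 0 0 0 0 0 0.5"

```text
time_s: 3.68
tool_pos: [0.4401, -0.1422, 0.0722]
tool_rot: [0.073, 0.997, -0.0, 0.0]
contact_force: [-1.0, -3.6, 2.9]
width: 0.0426
finger_force: 1.6
```

servo_tool --series "0 0 0 0 0 0 0.6;0 0 0 0 0 0 0.7;0 0 0 0 0 0 0.8;0 0 0 0 0 0 0.9;0 0 0 0 0 0 1"

```text
time_s: 4.3
tool_pos: [0.4402, -0.1416, 0.0722]
tool_rot: [0.072, 0.997, 0.0, 0.0]
contact_force: [-0.1, 2.6, 7.7]
width: 0.0052
finger_force: 61.4
```

servo_tool --series "0 0 0 0 0 0 1;0 0 0 0 0 0 1;0 0 0 0 0 0 1;0 0 0 0 0 0 1"

```text
time_s: 4.8
tool_pos: [0.4402, -0.1416, 0.0722]
tool_rot: [0.072, 0.997, 0.0, 0.0]
contact_force: [-1.0, 1.4, 8.0]
width: 0.0052
finger_force: 61.4
```

servo_tool --series "0 0 0 0 0 0 0.8;0 0 0 0 0 0 0.5;0 0 0 0 0 0 0.2;0 0 0 0 0 0 0;0 0 -0.5 0 0 0 0"

```text
time_s: 5.42
tool_pos: [0.4398, -0.1419, 0.0867]
tool_rot: [0.073, 0.997, 0.0, -0.001]
contact_force: [-0.3, 0.4, 0.3]
width: 0.0849
finger_force: 0.0
```

servo_tool --series "0 0 -1 0 0 0 0;0 0 -2.5 0 0 0 0;0 0 -4 0 0 0 0;0 2 -5 0 0 0 0;0 4 -5 0 0 0 0"

```text
time_s: 6.05
tool_pos: [0.458, -0.0241, 0.2387]
tool_rot: [0.074, 0.997, 0.0, 0.002]
contact_force: [1.5, 0.6, -0.2]
width: 0.0852
finger_force: 0.0
```

```bash
python3 - <<'E'
from rig import *
import cv2, numpy as np
c=[]
for n,(y,x) in (('side',(145,185)),('top',(172,148))):
    f=grab_frame(n); a=f['pixels'][y:y+90,x:x+110,::-1]; c.append(cv2.resize(a,None,fx=5.4 if n=='x' else 6,fy=6,interpolation=cv2.INTER_CUBIC)[:, :])
cv2.imwrite('pics/b1.png',cv2.resize(np.hstack(c),None,fx=.6,fy=.6)); cv2.imwrite('pics/s3.png',c[0])
E
```

```text
(no output)
```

View pics/b1.png

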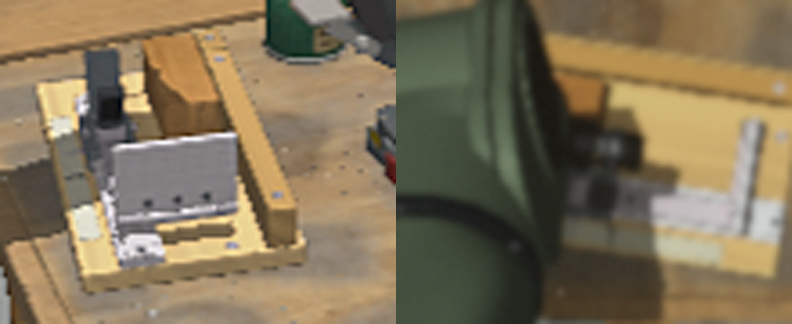

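Plate stands upright (left view, crop (170,175)). I'll profile the tape for pointer and mark in code, using the first images and the present one.

```bash
cat > prof.py <<'E'
from h import *; from rig import grab_frame
from scipy.ndimage import map_coordinates
def prof(f,img,ys,x0=-100,x1=70,n=2,z=18.3):
    xs=np.arange(x0,x1+1,n); g=img.astype(float).mean(2); out=[]
    for y in ys:
        u=proj(f,board(P,[[x,y,z] for x in xs])); out.append(map_coordinates(g,[u[:,1],u[:,0]],order=3))
    return xs,np.array(out)
E
python3 - <<'E'
from prof import *
fs,ft=grab_frame("side"),grab_frame("top")
for name,f,img in(("side0",fs,cv2.imread("pics/side0.png")),("top0",ft,cv2.imread("pics/top0.png")),("side",fs,fs["pixels"])):
    xs,a=prof(f,img,[-80,-74,-71,-68])
    print(name,list(xs[::5])); 
    for r in a: print(r.astype(int).tolist())
E
```

```text
side0 [np.int64(-100), np.int64(-90), np.int64(-80), np.int64(-70), np.int64(-60), np.int64(-50), np.int64(-40), np.int64(-30), np.int64(-20), np.int64(-10), np.int64(0), np.int64(10), np.int64(20), np.int64(30), np.int64(40), np.int64(50), np.int64(60), np.int64(70)]
[188, 188, 191, 196, 200, 199, 196, 195, 200, 208, 214, 216, 214, 213, 215, 217, 218, 217, 217, 215, 212, 206, 203, 203, 207, 211, 216, 222, 226, 221, 205, 186, 177, 183, 199, 212, 217, 218, 220, 224, 225, 219, 207, 199, 200, 208, 215, 214, 211, 212, 221, 231, 231, 210, 178, 152, 151, 171, 197, 213, 220, 222, 223, 223, 218, 211, 207, 208, 212, 216, 217, 218, 220, 221, 222, 219, 213, 206, 199, 196, 198, 202, 208, 215, 221, 221]
[186, 186, 185, 182, 178, 177, 182, 195, 208, 217, 219, 218, 215, 215, 215, 215, 215, 214, 213, 212, 212, 213, 213, 213, 215, 216, 218, 218, 215, 208, 198, 188, 181, 182, 193, 207, 218, 222, 220, 218, 218, 218, 218, 218, 218, 217, 217, 217, 220, 224, 222, 211, 192, 178, 178, 190, 205, 214, 219, 220, 221, 220, 218, 217, 217, 217, 218, 218, 217, 216, 216, 215, 215, 216, 217, 217, 215, 213, 214, 215,
[... 4150 characters left out ...]
 115, 114, 113, 110, 107, 104, 104, 107, 111, 114, 115, 115, 115, 116, 117, 116, 115, 114, 117, 120, 121, 113, 99, 85, 81, 87, 97, 106, 113, 116, 116, 115, 114, 114, 114, 115, 115, 115, 115, 114, 113, 109, 104, 108, 130, 165, 199, 219, 226, 226, 225, 224, 223, 221, 220, 220]
[199, 200, 200, 198, 195, 193, 196, 203, 211, 216, 219, 220, 223, 227, 226, 213, 186, 154, 128, 113, 109, 110, 111, 112, 113, 113, 113, 113, 115, 116, 117, 116, 112, 108, 105, 104, 105, 108, 111, 115, 116, 116, 116, 116, 117, 117, 116, 115, 117, 122, 124, 117, 98, 79, 72, 79, 93, 105, 112, 115, 116, 116, 116, 116, 116, 116, 115, 114, 115, 117, 114, 102, 91, 103, 149, 206, 240, 241, 226, 217, 217, 221, 223, 222, 221, 220]
```

```bash
python3 -c "
from h import *
goto([-5,-40,160]);goto([-5,-40,72])"
```

```text
world [ 0.427  -0.0128  0.16  ] row [1.051 0.228 2.567] [-0.002 -0.     0.015]
world [ 0.427  -0.0128  0.072 ] row [1.051 0.229 5.5  ] [-0.002 -0.     0.015]
```

servo_tool --series "1.05 0.23 1 0 0 0 0;1.05 0.23 2 0 0 0 0;1.05 0.23 2.5 0 0 0 0;1.05 0.23 2.5 0 0 0 0;1.05 0.23 2.5 0 0 0 0"

```text
time_s: 6.88
tool_pos: [0.4273, -0.0141, 0.1625]
tool_rot: [0.073, 0.997, -0.0, 0.0]
contact_force: [0.3, 0.1, 0.5]
width: 0.0856
finger_force: 0.0
```

```bash
python3 -c "
from h import *
from rig import *
goto([-5,-40,72])
f=grab_frame('side'); a=f['pixels'][110:230,170:290,::-1]; cv2.imwrite('pics/s4.png',cv2.resize(a,None,fx=5,fy=5,interpolation=cv2.INTER_CUBIC))"
```

```text
world [ 0.427  -0.0128  0.072 ] row [0.016 0.042 3.016] [-0.001  0.003 -0.008]
```

View pics/s4.png

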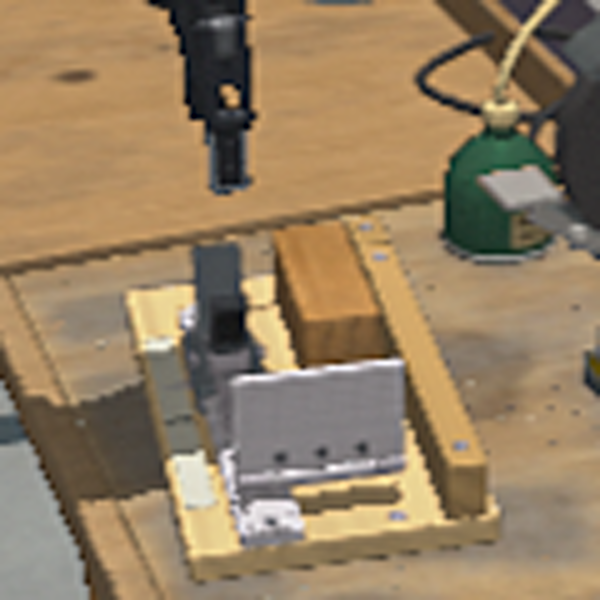

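Gripper is lined up over post and lever (crop (228,180) above (220,290)). Descending.

servo_tool --series "0 0.04 1 0 0 0 0;0 0.04 1.8 0 0 0 0;0 0.04 2.1 0 0 0 0;0 0.04 2.3 0 0 0 0;0 0.04 2.4 0 0 0 0"

```text
time_s: 7.55
tool_pos: [0.4276, -0.0124, 0.0903]
tool_rot: [0.073, 0.997, -0.0, 0.0]
contact_force: [-0.3, 0.6, 0.8]
width: 0.0855
finger_force: 0.0
```

servo_tool --series "0 0 0.1 0 0 0 0;0 0 0.2 0 0 0 0;0 0 0.4 0 0 0 0;0 0 0.6 0 0 0 0;0 0 0.6 0 0 0 0"

```text
time_s: 8.18
tool_pos: [0.4271, -0.0124, 0.0715]
tool_rot: [0.073, 0.997, -0.0, -0.0]
contact_force: [-0.4, -0.5, -0.7]
width: 0.0857
finger_force: 0.0
```

```bash
python3 -c "
from h import *
goto([-5,-40,72]);goto([40,-40,72])"
```

```text
world [ 0.427  -0.0128  0.072 ] row [-0.001 -0.017 -0.016] [-0.002 -0.006 -0.   ]
world [ 0.4205 -0.0574  0.072 ] row [-1.000e-03 -1.517e+00 -1.500e-02] [-0.002 -0.006 -0.   ]
```

servo_tool --series "0 -0.15 0 0 0 0 0;0 -0.3 0 0 0 0 0;0 -0.45 0 0 0 0 0;0 -0.6 0 0 0 0 0;0 -0.75 0 0 0 0 0"

```text
time_s: 8.8
tool_pos: [0.4242, -0.0345, 0.0721]
tool_rot: [0.072, 0.997, 0.0, 0.0]
contact_force: [0.2, 4.7, 0.8]
width: 0.0853
finger_force: 2.6
```

servo_tool --series "0 -0.15 0 0 0 0 0;0 -0.3 0 0 0 0 0;0 -0.45 0 0 0 0 0;0 -0.55 0 0 0 0 0;0 -0.6 0 0 0 0 0"

```text
time_s: 9.43
tool_pos: [0.4217, -0.0524, 0.0721]
tool_rot: [0.073, 0.997, 0.0, 0.0]
contact_force: [1.6, 5.0, 0.6]
width: 0.0856
finger_force: 2.5
```

```bash
python3 - <<'E'
from prof import *
goto([40,-40,72])
f=grab_frame("side")
for n in("side","top"):
    f=grab_frame(n); xs,a=prof(f,f["pixels"],[-74,-71,-68,-65],-50,40)
    print(n)
    for r in a: print(r.astype(int).tolist())
E
```

```text
world [ 0.4205 -0.0574  0.072 ] row [ 0.013 -0.171  0.002] [0.002 0.003 0.001]
side
[114, 107, 106, 108, 111, 114, 115, 115, 115, 114, 114, 114, 115, 115, 116, 116, 117, 118, 119, 118, 115, 110, 108, 110, 115, 117, 113, 103, 94, 93, 99, 108, 114, 118, 118, 118, 117, 116, 116, 116, 117, 117, 117, 117, 116, 115]
[119, 108, 105, 107, 111, 114, 116, 116, 115, 115, 116, 116, 117, 117, 116, 116, 116, 116, 118, 119, 117, 112, 107, 108, 114, 119, 114, 100, 86, 82, 88, 99, 108, 114, 118, 119, 118, 116, 116, 116, 116, 116, 116, 116, 116, 116]
[124, 110, 106, 107, 111, 115, 118, 118, 118, 117, 116, 115, 116, 117, 118, 118, 117, 118, 119, 121, 119, 113, 107, 107, 114, 122, 118, 101, 81, 74, 81, 95, 107, 114, 117, 117, 118, 118, 118, 118, 117, 116, 116, 116, 115, 115]
[131, 113, 105, 103, 106, 109, 111, 111, 110, 108, 107, 106, 106, 108, 111, 113, 113, 112, 111, 110, 108, 105, 101, 102, 107, 114, 116, 109, 100, 95, 94, 94, 95, 97, 102, 107, 111, 112, 112, 112, 111, 111, 110, 110, 108, 108]
top
[89, 88, 85, 76, 64, 58, 59, 61, 55, 44, 33, 25, 22, 21, 21, 22, 23, 23, 26, 30, 32, 34, 36, 36, 36, 38, 40, 41, 42, 44, 44, 44, 44, 43, 42, 41, 40, 38, 36, 35, 36, 38, 44, 52, 60, 65]
[90, 88, 84, 75, 65, 59, 59, 59, 53, 42, 31, 25, 22, 21, 22, 22, 22, 23, 27, 31, 33, 35, 36, 35, 36, 37, 37, 39, 42, 43, 44, 44, 44, 43, 42, 41, 40, 38, 36, 36, 36, 39, 45, 53, 60, 60]
[88, 87, 82, 74, 64, 57, 57, 55, 49, 38, 30, 25, 22, 21, 21, 22, 23, 25, 27, 31, 34, 35, 36, 36, 36, 37, 36, 37, 40, 43, 44, 43, 42, 42, 42, 40, 40, 39, 38, 37, 37, 40, 45, 52, 56, 54]
[87, 86, 82, 73, 63, 56, 55, 53, 48, 38, 29, 24, 22, 21, 21, 23, 24, 26, 30, 33, 35, 35, 36, 36, 37, 37, 37, 38, 40, 43, 43, 43, 42, 41, 41, 40, 38, 37, 38, 39, 38, 40, 44, 47, 47, 45]
```

servo_tool --series "0 -0.15 0 0 0 0 0;0 -0.25 0 0 0 0 0;0 -0.3 0 0 0 0 0;0 -0.3 0 0 0 0 0;0 -0.3 0 0 0 0 0"

```text
time_s: 10.2
tool_pos: [0.4201, -0.0614, 0.072]
tool_rot: [0.073, 0.997, -0.0, -0.0]
contact_force: [2.9, 2.2, 0.8]
width: 0.0854
finger_force: 1.1
```

```bash
python3 - <<'E'
from prof import *
goto([40,-40,72])
f=grab_frame("side"); xs,a=prof(f,f["pixels"],[-74,-71,-68,-65],-16,30,1)
for r in a: print(r.astype(int).tolist())
E
```

```text
world [ 0.4205 -0.0574  0.072 ] row [ 0.007  0.135 -0.001] [-0.002 -0.    -0.001]
[116, 116, 116, 116, 116, 115, 115, 115, 115, 115, 116, 117, 119, 121, 122, 122, 121, 117, 111, 104, 96, 90, 85, 84, 86, 90, 95, 101, 106, 110, 114, 116, 118, 119, 119, 119, 119, 118, 118, 117, 116, 116, 116, 115, 115, 115, 116]
[116, 116, 117, 117, 117, 117, 117, 117, 116, 117, 117, 118, 120, 122, 123, 123, 121, 116, 109, 100, 91, 83, 77, 74, 75, 79, 84, 91, 98, 104, 109, 112, 115, 117, 118, 118, 118, 117, 117, 116, 116, 116, 116, 117, 117, 118, 117]
[119, 119, 119, 119, 119, 118, 118, 118, 117, 117, 117, 117, 118, 119, 120, 120, 118, 114, 107, 98, 88, 78, 70, 66, 66, 70, 77, 86, 94, 102, 108, 112, 114, 116, 117, 117, 118, 118, 118, 119, 119, 119, 120, 119, 119, 119, 118]
[110, 110, 109, 109, 110, 110, 111, 112, 112, 113, 113, 114, 114, 115, 115, 114, 113, 111, 108, 104, 100, 97, 94, 93, 93, 93, 94, 95, 95, 95, 95, 96, 98, 100, 103, 105, 108, 110, 112, 113, 114, 114, 114, 113, 113, 112, 112]
```

servo_tool --series "0 0.2 0 0 0 0 0;0 0.3 0 0 0 0 0;0 0.3 -1.5 0 0 0 0;0 0.3 -3 0 0 0 0;0 0.3 -4.5 0 0 0 0"

```text
time_s: 10.88
tool_pos: [0.421, -0.0522, 0.2085]
tool_rot: [0.073, 0.997, -0.0, -0.0]
contact_force: [0.9, 0.1, -0.7]
width: 0.0853
finger_force: 0.0
```

servo_tool --series "0 2 -0.5 0 0 0 0;0 4 -0.5 0 0 0 0;0 6 -0.5 0 0 0 0;0 8 -0.5 0 0 0 0;0 9.5 -0.5 0 0 0 0"

```text
time_s: 11.5
tool_pos: [0.4623, 0.2322, 0.2218]
tool_rot: [0.072, 0.997, -0.0, -0.0]
contact_force: [0.9, -1.4, -0.4]
width: 0.0855
finger_force: 0.0
```

```bash
python3 - <<'E'
from prof import *
from rig import telemetry
print(telemetry.observe()["tool_pos"])
for n in("side","top"):
    f=grab_frame(n); cv2.imwrite(f"pics/{n}5.png",f["pixels"][:,:,::-1]); xs,a=prof(f,f["pixels"],[-80,-77,-74,-71,-68,-65],-16,36,1)
    print(n)
    for r in a: print(r.astype(int).tolist())
E
```

```text
[0.46230034 0.23221835 0.22182364]
side
[209, 204, 201, 200, 202, 206, 210, 214, 217, 217, 216, 215, 214, 213, 215, 218, 223, 228, 231, 231, 228, 219, 205, 189, 172, 156, 145, 142, 146, 156, 170, 186, 201, 212, 219, 223, 224, 224, 223, 223, 224, 224, 223, 222, 219, 216, 213, 211, 209, 209, 210, 212, 214]
[220, 221, 222, 222, 223, 223, 222, 222, 221, 221, 221, 222, 223, 224, 225, 226, 226, 225, 221, 213, 201, 184, 163, 141, 121, 106, 101, 106, 123, 146, 172, 197, 216, 228, 233, 233, 230, 226, 222, 220, 219, 218, 218, 218, 218, 219, 220, 221, 222, 223, 223, 223, 223]
[219, 219, 219, 219, 219, 218, 218, 217, 217, 217, 218, 221, 225, 229, 232, 233, 230, 221, 207, 190, 172, 154, 141, 135, 135, 141, 151, 165, 180, 193, 205, 213, 219, 223, 224, 224, 224, 223, 222, 221, 220, 219, 218, 218, 218, 218, 218, 218, 219, 219, 219, 219, 219]
[221, 221, 222, 222, 223, 223, 222, 221, 220, 219, 220, 223, 227, 232, 236, 238, 234, 225, 208, 186, 163, 142, 127, 121, 126, 139, 156, 175, 193, 207, 216, 221, 224, 224, 224, 224, 224, 224, 223, 223, 222, 222, 221, 221, 221, 220, 220, 220, 220, 219, 219, 219, 2
[... 1433 characters left out ...]
79, 179, 178, 176, 174, 170, 166, 162, 159, 157, 158, 160, 164, 168, 172, 175, 177, 178, 179, 180, 180, 180, 180, 180, 180, 180, 180, 180, 179, 179, 180, 180, 180, 181]
[176, 176, 176, 176, 176, 175, 175, 174, 173, 172, 172, 173, 173, 174, 175, 176, 176, 176, 176, 175, 173, 170, 167, 162, 158, 153, 150, 147, 146, 146, 148, 151, 155, 158, 162, 165, 168, 170, 172, 173, 174, 174, 174, 174, 174, 174, 174, 174, 174, 174, 174, 174, 175]
[162, 162, 162, 161, 159, 158, 157, 156, 155, 154, 153, 154, 154, 155, 156, 157, 158, 159, 159, 159, 156, 153, 148, 143, 138, 134, 131, 129, 128, 128, 127, 127, 128, 131, 134, 138, 143, 147, 151, 153, 155, 156, 156, 157, 157, 157, 157, 156, 156, 156, 156, 156, 157]
```

```bash
python3 - <<'E'
from prof import *
def A(x,r,c,h=10):
    m=abs(x-c)<=h; xx,rr=x[m],r[m]
    b=np.polyfit(np.r_[xx[:3],xx[-3:]],np.r_[rr[:3],rr[-3:]],1); d=1-rr/np.polyval(b,xx)
    return d.sum()*(x[1]-x[0]),(d*xx).sum()/d.sum()
for n,cm,cp in(("top",12.3,-29),("side",7.6,-34.2)):
    f=grab_frame(n); ys=[-78,-76,-74,-73,-72,-71,-70,-69,-68,-67]
    x,a=prof(f,cv2.imread(f"pics/{n}0.png"),ys,-60,40,.5); x,b=prof(f,cv2.imread(f"pics/{n}5.png"),ys,-60,40,.5)
    print(n)
    for y,r,q in zip(ys,a,b): print(y,"mark %.2f@%.2f ptr %.2f@%.2f union %.2f@%.2f"%(*A(x,r,cm),*A(x,r,cp),*A(x,q,cm-.3)))
E
```

```text
top
-78 mark 1.16@12.47 ptr 0.55@-29.53 union 1.00@12.53
-76 mark 1.24@12.56 ptr 0.70@-29.35 union 0.90@12.79
-74 mark 1.33@12.58 ptr 0.76@-29.09 union 0.83@12.81
-73 mark 1.40@12.56 ptr 0.80@-28.99 union 0.83@12.66
-72 mark 1.52@12.51 ptr 0.84@-28.88 union 0.87@12.45
-71 mark 1.69@12.45 ptr 0.87@-28.69 union 0.97@12.29
-70 mark 1.92@12.39 ptr 0.90@-28.39 union 1.13@12.20
-69 mark 2.14@12.36 ptr 0.90@-28.03 union 1.33@12.19
-68 mark 2.30@12.40 ptr 0.84@-27.63 union 1.54@12.27
-67 mark 2.30@12.52 ptr 0.71@-27.18 union 1.73@12.40
side
-78 mark 2.25@11.09 ptr 0.98@-35.68 union 3.93@10.11
-76 mark 1.68@9.52 ptr 0.90@-35.65 union 4.03@9.11
-74 mark 1.68@7.37 ptr 1.47@-35.44 union 3.48@7.78
-73 mark 1.90@7.40 ptr 2.02@-35.21 union 3.29@7.30
-72 mark 2.19@7.73 ptr 2.80@-34.94 union 3.29@7.14
-71 mark 2.61@8.03 ptr 3.73@-34.69 union 3.64@7.32
-70 mark 3.11@8.19 ptr 4.57@-34.49 union 4.18@7.57
-69 mark 3.41@8.25 ptr 5.03@-34.36 union 4.58@7.71
-68 mark 3.26@8.32 ptr 4.97@-34.23 union 4.51@7.77
-67 mark 2.64@8.57 ptr 4.49@-34.04 union 4.06@7.96
```

Pointer now sits about 0.4 mm short of the line: the dips overlap, with the union centroid 0.15–0.55 mm inward of the mark. I'll go back to the post and close while compensating.

```bash
python3 -c "
from h import *
goto([33,-40,200]);goto([33,-40,72])"
```

```text
world [ 0.4215 -0.0504  0.2   ] row [ 0.    -9.44   0.729] [-0.007 -0.005  0.008]
world [ 0.4215 -0.0504  0.072 ] row [-3.000e-03 -9.436e+00  4.996e+00] [-0.007 -0.005  0.008]
```

servo_tool --series "0 -2 0.3 0 0 0 0;0 -4 0.7 0 0 0 0;0 -6 0.7 0 0 0 0;0 -8 0.7 0 0 0 0;0 -9.4 0.7 0 0 0 0"

```text
time_s: 12.32
tool_pos: [0.4205, -0.0528, 0.2012]
tool_rot: [0.074, 0.997, -0.001, -0.0]
contact_force: [1.4, 0.4, 0.6]
width: 0.0855
finger_force: 0.0
```

servo_tool --series "0 0 0 0 0 0 0;0 0 1 0 0 0 0;0 0 2 0 0 0 0;0 0 2.6 0 0 0 0;0 0 2.8 0 0 0 0"

```text
time_s: 12.95
tool_pos: [0.4213, -0.0494, 0.1164]
tool_rot: [0.073, 0.997, -0.0, -0.001]
contact_force: [-0.7, 0.0, 0.7]
width: 0.0855
finger_force: 0.0
```

```bash
python3 -c "
from h import *
goto([33,-40,72])"
```

```text
world [ 0.4215 -0.0504  0.072 ] row [-0.015 -0.033  1.481] [-0.002 -0.01  -0.   ]
```

servo_tool --series "0 -0.03 0.3 0 0 0 0;0 -0.03 0.7 0 0 0 0;0 -0.03 1.1 0 0 0 0;0 -0.03 1.4 0 0 0 0;0 -0.03 1.48 0 0 0 0"

```text
time_s: 13.58
tool_pos: [0.4217, -0.0504, 0.0724]
tool_rot: [0.073, 0.997, -0.0, -0.0]
contact_force: [-0.7, -0.5, -0.3]
width: 0.0852
finger_force: 0.0
```

servo_tool --series "0 0 0 0 0 0 0.05;0 0 0 0 0 0 0.1;0 0 0 0 0 0 0.15;0 0 0 0 0 0 0.15"

```text
time_s: 14.08
tool_pos: [0.4218, -0.0504, 0.0727]
tool_rot: [0.073, 0.997, -0.0, 0.0]
contact_force: [-0.5, -0.5, -0.0]
width: 0.0726
finger_force: 0.0
```

```bash
cat > st.py <<'E'
from prof import *
from rig import telemetry
def st():
    o=telemetry.observe(); d=o["tool_pos"]-[P[0],P[1],0]; c,s=np.cos(P[2]),np.sin(P[2])
    bx=1e3*(c*d[0]+s*d[1]); by=1e3*(-s*d[0]+c*d[1])
    F=o["contact_force"]; w=o["width"]*1e3
    print("TCP bx %.2f by %.2f z %.1f w %.2f postpad %.2f Fx %.1f Fz %.1f ff %.1f"%(bx,by,1e3*d[2],w,bx-w/2,c*F[0]+s*F[1],F[2],o["finger_force"]))
if __name__=="__main__": st()
E
python3 st.py
```

```text
TCP bx 32.91 by -39.71 z 72.7 w 72.57 postpad -3.38 Fx 0.6 Fz -0.0 ff 0.0
```

servo_tool --series "0 0 0 0 0 0 0.24;0 0.02 0 0 0 0 0.28;0 0.08 0 0 0 0 0.32;0 0.14 0 0 0 0 0.36;0 0.19 0 0 0 0 0.40"

```text
time_s: 14.7
tool_pos: [0.4227, -0.045, 0.073]
tool_rot: [0.073, 0.997, -0.0, 0.0]
contact_force: [-2.1, -5.2, 14.8]
width: 0.0514
finger_force: 10.5
```

servo_tool --series "0 0 0 0 0 0 0.40;0 0 0 0 0 0 0.40"

```text
time_s: 14.95
tool_pos: [0.4227, -0.0449, 0.073]
tool_rot: [0.073, 0.997, -0.0, 0.0]
contact_force: [-1.1, -1.6, 15.8]
width: 0.0513
finger_force: 11.4
```

```bash
cat > meas.py <<'E'
from st import *
st()
f=grab_frame("side"); ys=[-74,-73,-72,-71,-70,-69,-68]
x,b=prof(f,f["pixels"],ys,-20,35,.5); x,a=prof(f,cv2.imread("pics/side5.png"),ys,-20,35,.5); x,m=prof(f,cv2.imread("pics/side0.png"),ys,-20,35,.5)
def A(r,c,h=10):
    k=abs(x-c)<=h; xx,rr=x[k],r[k]
    q=np.polyfit(np.r_[xx[:3],xx[-3:]],np.r_[rr[:3],rr[-3:]],1); d=1-rr/np.polyval(q,xx)
    return d.sum()*.5,(d*xx).sum()/d.sum()
for y,r,q,z in zip(ys,a,b,m): print(y,"mark %.2f@%.2f before %.2f@%.2f now %.2f@%.2f"%(*A(z,7.6),*A(r,7.3),*A(q,7.3)))
print(b[3][::4].astype(int))
E
python3 meas.py
```

```text
TCP bx 27.36 by -39.63 z 73.0 w 51.34 postpad 1.68 Fx 1.7 Fz 15.8 ff 11.4
-74 mark 1.68@7.37 before 3.48@7.78 now 2.49@7.26
-73 mark 1.90@7.40 before 3.29@7.30 now 2.62@7.18
-72 mark 2.19@7.73 before 3.29@7.14 now 2.81@7.35
-71 mark 2.61@8.03 before 3.64@7.32 now 3.21@7.58
-70 mark 3.11@8.19 before 4.18@7.57 now 3.73@7.69
-69 mark 3.41@8.25 before 4.58@7.71 now 4.01@7.68
-68 mark 3.26@8.32 before 4.51@7.77 now 3.71@7.60
[116 116 116 116 117 116 116 117 119 122 120 109  91  76  74  84  98 108
 114 117 118 118 118 117 116 116 117 116]
```

servo_tool --series "0 0.04 0 0 0 0 0.43;0 0.08 0 0 0 0 0.46;0 0.12 0 0 0 0 0.49;0 0.16 0 0 0 0 0.52;0 0.16 0 0 0 0 0.52"

```text
time_s: 15.62
tool_pos: [0.4234, -0.0403, 0.0729]
tool_rot: [0.073, 0.997, -0.0, 0.0]
contact_force: [1.3, -3.5, 8.7]
width: 0.041
finger_force: 5.6
```

```bash
python3 meas.py
```

```text
TCP bx 22.73 by -39.62 z 72.9 w 41.03 postpad 2.21 Fx 3.2 Fz 8.7 ff 5.6
-74 mark 1.68@7.37 before 3.48@7.78 now 1.47@8.19
-73 mark 1.90@7.40 before 3.29@7.30 now 1.97@7.83
-72 mark 2.19@7.73 before 3.29@7.14 now 2.62@7.79
-71 mark 2.61@8.03 before 3.64@7.32 now 3.25@7.84
-70 mark 3.11@8.19 before 4.18@7.57 now 3.71@7.88
-69 mark 3.41@8.25 before 4.58@7.71 now 3.87@7.86
-68 mark 3.26@8.32 before 4.51@7.77 now 3.60@7.78
[116 117 117 117 117 116 116 116 119 123 122 111  92  76  72  82  96 107
 114 117 119 118 118 117 116 116 117 117]
```

servo_tool --series "0 0.045 0 0 0 0 0.55;0 0.09 0 0 0 0 0.58;0 0.13 0 0 0 0 0.61;0 0.13 0 0 0 0 0.61"

```text
time_s: 16.18
tool_pos: [0.4238, -0.0365, 0.0727]
tool_rot: [0.073, 0.997, -0.0, -0.0]
contact_force: [-0.1, -4.6, 3.3]
width: 0.0333
finger_force: 2.1
```

```bash
python3 meas.py
```

```text
TCP bx 18.87 by -39.82 z 72.7 w 33.25 postpad 2.25 Fx 4.6 Fz 3.3 ff 2.1
-74 mark 1.68@7.37 before 3.48@7.78 now 0.53@10.81
-73 mark 1.90@7.40 before 3.29@7.30 now 0.75@9.18
-72 mark 2.19@7.73 before 3.29@7.14 now 1.23@8.56
-71 mark 2.61@8.03 before 3.64@7.32 now 1.92@8.41
-70 mark 3.11@8.19 before 4.18@7.57 now 2.63@8.34
-69 mark 3.41@8.25 before 4.58@7.71 now 3.11@8.23
-68 mark 3.26@8.32 before 4.51@7.77 now 3.12@8.09
[116 115 115 116 116 116 116 116 118 119 118 113 104  95  90  93  99 107
 113 117 119 119 118 117 116 116 116 116]
```

```bash
python3 -c "
from st import *
c=[]
b=grab_frame('side')['pixels'][:,:,::-1]; cv2.imwrite('pics/side6.png',b)
for im in (cv2.imread('pics/side5.png'),b):
    a=im[150:215,190:235]; c.append(cv2.resize(a,None,fx=8.5,fy=8.5,interpolation=cv2.INTER_CUBIC))
cv2.imwrite('pics/v.png',np.hstack(c))"
```

```text
(no output)
```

View pics/v.png

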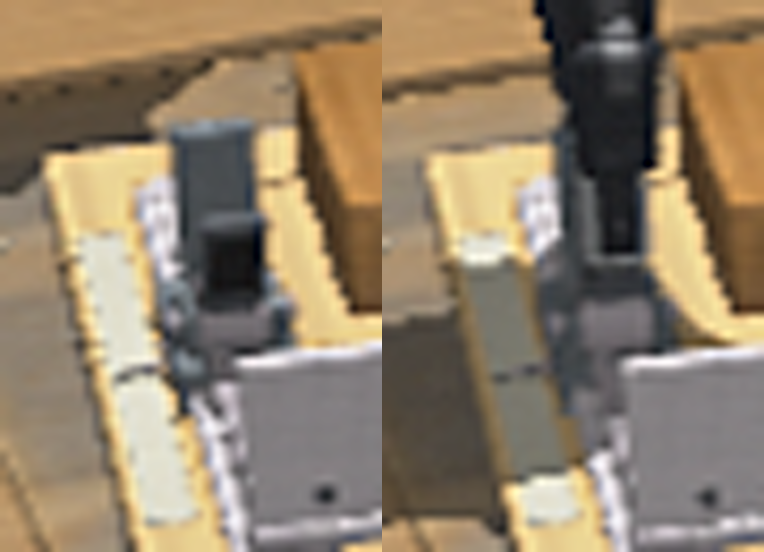

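Pointer (535,375) and pencil line (500,378) look collinear. The remaining dark strip is slightly on the outer side, so I'll nudge outwards a little before the final bite.

servo_tool --series "0 -0.02 0 0 0 0 0.61;0 -0.03 0 0 0 0 0.61;0 -0.03 0 0 0 0 0.61"

```text
time_s: 16.65
tool_pos: [0.4237, -0.0368, 0.0725]
tool_rot: [0.073, 0.997, 0.0, -0.0]
contact_force: [0.3, -0.1, -0.1]
width: 0.0329
finger_force: 0.1
```

```bash
python3 meas.py
```

```text
TCP bx 19.17 by -39.80 z 72.5 w 32.90 postpad 2.72 Fx 0.0 Fz -0.1 ff 0.1
-74 mark 1.68@7.37 before 3.48@7.78 now 0.65@9.90
-73 mark 1.90@7.40 before 3.29@7.30 now 0.88@8.99
-72 mark 2.19@7.73 before 3.29@7.14 now 1.31@8.63
-71 mark 2.61@8.03 before 3.64@7.32 now 1.91@8.45
-70 mark 3.11@8.19 before 4.18@7.57 now 2.55@8.33
-69 mark 3.41@8.25 before 4.58@7.71 now 2.99@8.21
-68 mark 3.26@8.32 before 4.51@7.77 now 2.99@8.12
[116 117 117 117 117 117 117 117 118 119 118 114 105  95  91  93  99 106
 112 116 118 118 118 117 117 116 116 116]
```

Neither pad is touching now, so the leg's position is uncertain in this shadow. I'll back off and re-measure in full light.

servo_tool --series "0 0 0 0 0 0 0.5;0 0 0 0 0 0 0.4;0 0 -1.5 0 0 0 0.4;0 0 -3 0 0 0 0.4;0 0 -4.5 0 0 0 0.4"

```text
time_s: 17.32
tool_pos: [0.4235, -0.0369, 0.2091]
tool_rot: [0.073, 0.997, -0.0, -0.0]
contact_force: [0.7, -0.1, -0.1]
width: 0.0509
finger_force: 0.0
```

servo_tool --series "0 2 0 0 0 0 0.4;0 4 0 0 0 0 0.4;0 6 0 0 0 0 0.4;0 8 0 0 0 0 0.4;0 9.5 0 0 0 0 0.4"

```text
time_s: 17.95
tool_pos: [0.4648, 0.2476, 0.2075]
tool_rot: [0.072, 0.997, 0.0, -0.0]
contact_force: [0.0, -1.4, 1.0]
width: 0.0512
finger_force: 0.0
```

```bash
cat > m2.py <<'E'
import sys
from prof import *
tag=sys.argv[1]
def A(x,r,c,h=10):
    m=abs(x-c)<=h; xx,rr=x[m],r[m]
    b=np.polyfit(np.r_[xx[:3],xx[-3:]],np.r_[rr[:3],rr[-3:]],1); d=1-rr/np.polyval(b,xx)
    return d.sum()*(x[1]-x[0]),(d*xx).sum()/d.sum()
for n,cm,cp in(("top",12.3,-29),("side",7.6,-34.2)):
    f=grab_frame(n); im=np.mean([f["pixels"].astype(float)]+[grab_frame(n)["pixels"] for _ in range(2)],0); ys=[-78,-76,-74,-73,-72,-71,-70,-69,-68,-67]
    cv2.imwrite(f"pics/{n}{tag}.png",im[:,:,::-1])
    x,a=prof(f,cv2.imread(f"pics/{n}0.png"),ys,-60,40,.5); x,b=prof(f,cv2.imread(f"pics/{n}5.png"),ys,-60,40,.5)
    x,c=prof(f,im,ys,-60,40,.5)
    print(n)
    for y,r,q,s in zip(ys,a,b,c): print(y,"mark %.2f@%.2f ptr %.2f@%.2f before %.2f@%.2f now %.2f@%.2f"%(*A(x,r,cm),*A(x,r,cp),*A(x,q,cm-.3),*A(x,s,cm)))
    k=slice(120,180,4); print(x[k].astype(int).tolist()); 
    for z in(a,b,c): print((100*z[5][k]/np.median(z[5])).astype(int).tolist())
E
python3 m2.py 7
```

```text
top
-78 mark 1.16@12.47 ptr 0.55@-29.53 before 1.00@12.53 now 1.17@12.50
-76 mark 1.24@12.56 ptr 0.70@-29.35 before 0.90@12.79 now 1.26@12.69
-74 mark 1.33@12.58 ptr 0.76@-29.09 before 0.83@12.81 now 1.39@12.73
-73 mark 1.40@12.56 ptr 0.80@-28.99 before 0.83@12.66 now 1.48@12.66
-72 mark 1.52@12.51 ptr 0.84@-28.88 before 0.87@12.45 now 1.57@12.54
-71 mark 1.69@12.45 ptr 0.87@-28.69 before 0.97@12.29 now 1.64@12.35
-70 mark 1.92@12.39 ptr 0.90@-28.39 before 1.13@12.20 now 1.70@12.12
-69 mark 2.14@12.36 ptr 0.90@-28.03 before 1.33@12.19 now 1.78@11.92
-68 mark 2.30@12.40 ptr 0.84@-27.63 before 1.54@12.27 now 1.86@11.79
-67 mark 2.30@12.52 ptr 0.71@-27.18 before 1.73@12.40 now 1.92@11.78
[0, 2, 4, 6, 8, 10, 12, 14, 16, 18, 20, 22, 24, 26, 28]
[102, 102, 102, 100, 94, 84, 79, 82, 90, 97, 100, 102, 102, 102, 102]
[101, 101, 100, 99, 95, 91, 88, 90, 94, 98, 100, 101, 101, 101, 101]
[101, 101, 100, 98, 92, 84, 79, 82, 90, 96, 99, 100, 101, 101, 101]
side
-78 mark 2.25@11.09 ptr 0.98@-35.68 before 3.93@10.11 now 4.18@10.99
-76 mark 1.68@9.52 ptr 0.90@-35.65 before 4.03@9.11 now 3.36@10.25
-7
[... 204 characters left out ...]
 2.61@8.03 ptr 3.73@-34.69 before 3.64@7.32 now 3.54@8.80
-70 mark 3.11@8.19 ptr 4.57@-34.49 before 4.18@7.57 now 4.05@9.04
-69 mark 3.41@8.25 ptr 5.03@-34.36 before 4.58@7.71 now 4.30@8.95
-68 mark 3.26@8.32 ptr 4.97@-34.23 before 4.51@7.77 now 4.14@8.65
-67 mark 2.64@8.57 ptr 4.49@-34.04 before 4.06@7.96 now 3.85@8.50
[0, 2, 4, 6, 8, 10, 12, 14, 16, 18, 20, 22, 24, 26, 28]
[105, 98, 85, 74, 71, 76, 85, 93, 98, 100, 101, 100, 100, 100, 100]
[106, 94, 74, 57, 57, 71, 88, 98, 101, 102, 102, 101, 101, 100, 100]
[105, 97, 83, 70, 64, 65, 72, 81, 92, 100, 103, 102, 100, 100, 100][ WARN:0@1.846] global loadsave.cpp:1063 imwrite_ Unsupported depth image for selected encoder is fallbacked to CV_8U.
```

Full light: the pointer is now about +0.9 mm past the line (side union centroid 8.8 against mark 8.0). Pushing lightly on the lever alone should bring the leg back.

```bash
python3 -c "
from h import *
goto([19.2,-40,200]);goto([19.2,-40,72.5])"
```

```text
world [ 0.4235 -0.0368  0.2   ] row [ 4.000e-03 -9.461e+00  2.590e-01] [-0.005 -0.    -0.008]
world [ 0.4235 -0.0368  0.0725] row [ 4.000e-03 -9.458e+00  4.509e+00] [-0.005 -0.    -0.008]
```

servo_tool --series "0 -2 0 0 0 0 0.4;0 -4 0.2 0 0 0 0.4;0 -6 0.2 0 0 0 0.4;0 -8 0.2 0 0 0 0.4;0 -9.46 0.2 0 0 0 0.4"

```text
time_s: 18.88
tool_pos: [0.4228, -0.0391, 0.2019]
tool_rot: [0.074, 0.997, -0.0, 0.0]
contact_force: [0.6, -0.3, 0.3]
width: 0.0511
finger_force: 0.0
```

servo_tool --series "0 0 0 0 0 0 0.4;0 0 1 0 0 0 0.4;0 0 2 0 0 0 0.4;0 0 2.5 0 0 0 0.4;0 0 2.7 0 0 0 0.4"

```text
time_s: 19.5
tool_pos: [0.4236, -0.0357, 0.1201]
tool_rot: [0.073, 0.997, -0.0, -0.0]
contact_force: [0.5, 0.4, 0.8]
width: 0.0513
finger_force: 0.0
```

```bash
python3 -c "
from h import *
goto([19.2,-40,72.5])"
```

```text
world [ 0.4235 -0.0368  0.0725] row [-0.006 -0.035  1.588] [-0.001 -0.006 -0.001]
```

servo_tool --series "0 -0.03 0.4 0 0 0 0.4;0 -0.03 0.8 0 0 0 0.4;0 -0.03 1.2 0 0 0 0.4;0 -0.03 1.5 0 0 0 0.4;0 -0.03 1.58 0 0 0 0.4"

```text
time_s: 20.12
tool_pos: [0.4237, -0.0367, 0.0731]
tool_rot: [0.073, 0.997, -0.0, -0.0]
contact_force: [0.5, 0.3, 0.1]
width: 0.0513
finger_force: 0.0
```

servo_tool --series "0 0 0 0 0 0 0.45;0 0 0 0 0 0 0.5;0 0 0 0 0 0 0.55;0 0 0 0 0 0 0.59;0 0 0 0 0 0 0.59"

```text
time_s: 20.75
tool_pos: [0.4238, -0.0367, 0.0732]
tool_rot: [0.073, 0.997, -0.0, 0.0]
contact_force: [0.1, -0.1, -0.0]
width: 0.0349
finger_force: 0.0
```

```bash
python3 st.py
```

```text
TCP bx 19.06 by -39.77 z 73.2 w 34.93 postpad 1.59 Fx 0.1 Fz -0.0 ff 0.0
```

servo_tool --series "0 0.02 0 0 0 0 0.59;0 0.035 0 0 0 0 0.59;0 0.05 0 0 0 0 0.59;0 0.05 0 0 0 0 0.59"

```text
time_s: 21.25
tool_pos: [0.4239, -0.0357, 0.0732]
tool_rot: [0.073, 0.997, -0.0, -0.0]
contact_force: [-0.3, -3.8, 0.6]
width: 0.0349
finger_force: 2.5
```

```bash
python3 st.py
```

```text
TCP bx 18.02 by -39.84 z 73.2 w 34.86 postpad 0.59 Fx 3.8 Fz 0.6 ff 2.5
```

servo_tool --series "0 0.01 0 0 0 0 0.59;0 0.015 0 0 0 0 0.59;0 0.015 0 0 0 0 0.59"

```text
time_s: 21.62
tool_pos: [0.4239, -0.0355, 0.0732]
tool_rot: [0.073, 0.997, -0.001, -0.0]
contact_force: [-0.6, -7.3, 0.5]
width: 0.0348
finger_force: 3.5
```

```bash
python3 st.py
```

```text
TCP bx 17.82 by -39.87 z 73.2 w 34.84 postpad 0.40 Fx 7.4 Fz 0.5 ff 3.5
```

servo_tool --series "0 0.01 0 0 0 0 0.59;0 0.015 0 0 0 0 0.59;0 0.015 0 0 0 0 0.59"

```text
time_s: 22.0
tool_pos: [0.424, -0.0351, 0.0732]
tool_rot: [0.073, 0.997, -0.001, -0.0]
contact_force: [-0.6, -7.9, 1.5]
width: 0.0352
finger_force: 3.8
```

```bash
python3 meas.py
```

```text
TCP bx 17.45 by -39.83 z 73.2 w 35.22 postpad -0.16 Fx 7.9 Fz 1.5 ff 3.8
-74 mark 1.68@7.37 before 3.48@7.78 now 0.65@9.69
-73 mark 1.90@7.40 before 3.29@7.30 now 0.84@9.02
-72 mark 2.19@7.73 before 3.29@7.14 now 1.24@8.86
-71 mark 2.61@8.03 before 3.64@7.32 now 1.85@8.72
-70 mark 3.11@8.19 before 4.18@7.57 now 2.55@8.52
-69 mark 3.41@8.25 before 4.58@7.71 now 3.06@8.31
-68 mark 3.26@8.32 before 4.51@7.77 now 3.12@8.11
[116 116 116 116 116 116 116 116 117 119 119 115 106  97  92  93  98 106
 112 117 118 118 117 116 116 116 116 115]
```

servo_tool --series "0 0.01 0 0 0 0 0.59;0 0.02 0 0 0 0 0.59;0 0.03 0 0 0 0 0.59;0 0.03 0 0 0 0 0.59"

```text
time_s: 22.55
tool_pos: [0.4241, -0.0342, 0.0733]
tool_rot: [0.073, 0.997, -0.001, -0.0]
contact_force: [-0.5, -7.1, 3.2]
width: 0.0347
finger_force: 3.9
```

```bash
python3 meas.py
```

```text
TCP bx 16.60 by -39.84 z 73.3 w 34.74 postpad -0.77 Fx 7.1 Fz 3.2 ff 3.9
-74 mark 1.68@7.37 before 3.48@7.78 now 1.24@8.20
-73 mark 1.90@7.40 before 3.29@7.30 now 1.64@7.82
-72 mark 2.19@7.73 before 3.29@7.14 now 2.09@7.87
-71 mark 2.61@8.03 before 3.64@7.32 now 2.54@7.99
-70 mark 3.11@8.19 before 4.18@7.57 now 2.92@8.05
-69 mark 3.41@8.25 before 4.58@7.71 now 3.11@8.02
-68 mark 3.26@8.32 before 4.51@7.77 now 3.03@7.92
[117 117 117 117 116 116 116 116 119 122 121 113  98  86  83  89  98 107
 113 117 118 118 118 117 117 116 116 116]
```

servo_tool --series "0 -0.03 0 0 0 0 0.59;0 -0.06 0 0 0 0 0.59;0 -0.08 0 0 0 0 0.59;0 -0.08 0 0 0 0 0.59"

```text
time_s: 23.1
tool_pos: [0.4239, -0.0357, 0.0732]
tool_rot: [0.073, 0.997, 0.0, -0.0]
contact_force: [0.5, -1.1, -0.2]
width: 0.0348
finger_force: 0.0
```

```bash
python3 st.py
```

```text
TCP bx 18.12 by -39.80 z 73.2 w 34.84 postpad 0.70 Fx 1.0 Fz -0.2 ff 0.0
```

servo_tool --series "0 -0.01 0 0 0 0 0.59;0 -0.015 0 0 0 0 0.59;0 -0.015 0 0 0 0 0.59"

```text
time_s: 23.48
tool_pos: [0.4238, -0.0362, 0.0732]
tool_rot: [0.073, 0.997, -0.0, -0.0]
contact_force: [-0.2, 0.3, -0.2]
width: 0.0349
finger_force: 0.0
```

```bash
python3 st.py
```

```text
TCP bx 18.62 by -39.81 z 73.2 w 34.89 postpad 1.18 Fx -0.3 Fz -0.2 ff 0.0
```

servo_tool --series "0 -0.01 0 0 0 0 0.59;0 -0.02 0 0 0 0 0.59;0 -0.02 0 0 0 0 0.59"

```text
time_s: 23.85
tool_pos: [0.4237, -0.0369, 0.0732]
tool_rot: [0.073, 0.997, -0.0, -0.0]
contact_force: [-0.1, 0.5, 0.3]
width: 0.0348
finger_force: 0.0
```

```bash
python3 st.py
```

```text
TCP bx 19.26 by -39.82 z 73.2 w 34.81 postpad 1.86 Fx -0.4 Fz 0.3 ff 0.0
```

servo_tool --series "0 -0.01 0 0 0 0 0.59;0 -0.01 0 0 0 0 0.59;0 -0.01 0 0 0 0 0.59"

```text
time_s: 24.22
tool_pos: [0.4237, -0.0372, 0.0732]
tool_rot: [0.073, 0.997, -0.0, -0.0]
contact_force: [0.6, 0.6, 0.3]
width: 0.0348
finger_force: 0.0
```

```bash
python3 st.py
```

```text
TCP bx 19.54 by -39.80 z 73.2 w 34.84 postpad 2.12 Fx -0.7 Fz 0.3 ff 0.0
```

servo_tool --series "0 -0.01 0 0 0 0 0.59;0 -0.01 0 0 0 0 0.59"

```text
time_s: 24.48
tool_pos: [0.4236, -0.0374, 0.0732]
tool_rot: [0.073, 0.997, -0.0, -0.0]
contact_force: [0.2, 1.0, -0.1]
width: 0.0348
finger_force: 0.2
```

servo_tool --series "0 -0.01 0 0 0 0 0.59;0 -0.01 0 0 0 0 0.59"

```text
time_s: 24.72
tool_pos: [0.4237, -0.0375, 0.0732]
tool_rot: [0.073, 0.997, 0.0, 0.0]
contact_force: [0.5, 4.1, 0.2]
width: 0.0351
finger_force: 2.0
```

```bash
python3 st.py
```

```text
TCP bx 19.86 by -39.75 z 73.2 w 35.08 postpad 2.32 Fx -4.2 Fz 0.2 ff 2.0
```

servo_tool --series "0 -0.01 0 0 0 0 0.59;0 -0.01 0 0 0 0 0.59"

```text
time_s: 24.98
tool_pos: [0.4237, -0.0375, 0.0732]
tool_rot: [0.072, 0.997, 0.0, 0.0]
contact_force: [-0.0, 6.6, 0.7]
width: 0.0352
finger_force: 3.2
```

```bash
python3 st.py
```

```text
TCP bx 19.91 by -39.77 z 73.2 w 35.22 postpad 2.30 Fx -6.6 Fz 0.7 ff 3.2
```

Post contact is found at effective 2.25 mm, and the side image puts the pointer at about +0.2 mm or less. Closing in steps with that face held.

servo_tool --series "0 0.025 0 0 0 0 0.60;0 0.05 0 0 0 0 0.61;0 0.065 0 0 0 0 0.62;0 0.08 0 0 0 0 0.63;0 0.08 0 0 0 0 0.63"

```text
time_s: 25.6
tool_pos: [0.4239, -0.0359, 0.0732]
tool_rot: [0.073, 0.997, -0.0, -0.0]
contact_force: [-0.4, -0.7, 3.1]
width: 0.0318
finger_force: 6.8
```

```bash
python3 meas.py
```

```text
TCP bx 18.29 by -39.77 z 73.2 w 31.78 postpad 2.40 Fx 0.8 Fz 3.1 ff 6.8
-74 mark 1.68@7.37 before 3.48@7.78 now 1.23@8.52
-73 mark 1.90@7.40 before 3.29@7.30 now 1.67@8.09
-72 mark 2.19@7.73 before 3.29@7.14 now 2.21@7.99
-71 mark 2.61@8.03 before 3.64@7.32 now 2.68@7.98
-70 mark 3.11@8.19 before 4.18@7.57 now 3.00@7.97
-69 mark 3.41@8.25 before 4.58@7.71 now 3.13@7.93
-68 mark 3.26@8.32 before 4.51@7.77 now 3.03@7.86
[116 116 116 117 117 116 115 115 118 121 121 112  97  83  80  87  98 107
 114 117 118 118 117 116 116 116 116 116]
```

servo_tool --series "0 0.014 0 0 0 0 0.64;0 0.028 0 0 0 0 0.65;0 0.042 0 0 0 0 0.66;0 0.053 0 0 0 0 0.67;0 0.055 0 0 0 0 0.67"

```text
time_s: 26.28
tool_pos: [0.4243, -0.0336, 0.0735]
tool_rot: [0.072, 0.997, 0.0, 0.0]
contact_force: [-2.0, 4.0, 15.2]
width: 0.0285
finger_force: 14.1
```

```bash
python3 meas.py
```

```text
TCP bx 15.97 by -39.73 z 73.5 w 28.53 postpad 1.71 Fx -3.7 Fz 15.2 ff 14.1
-74 mark 1.68@7.37 before 3.48@7.78 now 2.44@7.15
-73 mark 1.90@7.40 before 3.29@7.30 now 2.65@7.21
-72 mark 2.19@7.73 before 3.29@7.14 now 2.91@7.46
-71 mark 2.61@8.03 before 3.64@7.32 now 3.31@7.67
-70 mark 3.11@8.19 before 4.18@7.57 now 3.75@7.73
-69 mark 3.41@8.25 before 4.58@7.71 now 3.95@7.69
-68 mark 3.26@8.32 before 4.51@7.77 now 3.64@7.59
[115 116 117 117 117 116 115 116 119 123 122 110  90  74  72  82  97 108
 114 117 117 117 116 116 116 116 116 116]
```

servo_tool --series "0 -0.015 0 0 0 0 0.67;0 -0.03 0 0 0 0 0.67;0 -0.04 0 0 0 0 0.67;0 -0.04 0 0 0 0 0.67"

```text
time_s: 26.82
tool_pos: [0.4243, -0.0337, 0.0735]
tool_rot: [0.072, 0.997, 0.001, 0.0]
contact_force: [-1.1, 13.8, 14.0]
width: 0.0286
finger_force: 14.9
```

```bash
python3 meas.py
```

```text
TCP bx 16.02 by -39.69 z 73.5 w 28.58 postpad 1.73 Fx -13.5 Fz 14.0 ff 14.9
-74 mark 1.68@7.37 before 3.48@7.78 now 2.43@7.21
-73 mark 1.90@7.40 before 3.29@7.30 now 2.61@7.19
-72 mark 2.19@7.73 before 3.29@7.14 now 2.87@7.40
-71 mark 2.61@8.03 before 3.64@7.32 now 3.29@7.64
-70 mark 3.11@8.19 before 4.18@7.57 now 3.76@7.75
-69 mark 3.41@8.25 before 4.58@7.71 now 3.98@7.73
-68 mark 3.26@8.32 before 4.51@7.77 now 3.67@7.64
[115 115 116 117 117 117 116 116 119 123 121 109  90  74  72  82  97 107
 113 116 118 118 117 116 115 116 116 116]
```

servo_tool --series "0 -0.015 0 0 0 0 0.67;0 -0.03 0 0 0 0 0.67;0 -0.05 0 0 0 0 0.67;0 -0.05 0 0 0 0 0.67"

```text
time_s: 27.38
tool_pos: [0.4243, -0.0338, 0.0734]
tool_rot: [0.071, 0.997, 0.002, 0.001]
contact_force: [-2.0, 24.2, 13.3]
width: 0.0285
finger_force: 14.3
```

```bash
python3 meas.py
```

```text
TCP bx 16.15 by -39.67 z 73.4 w 28.54 postpad 1.87 Fx -23.6 Fz 13.3 ff 14.3
-74 mark 1.68@7.37 before 3.48@7.78 now 2.44@7.28
-73 mark 1.90@7.40 before 3.29@7.30 now 2.60@7.20
-72 mark 2.19@7.73 before 3.29@7.14 now 2.82@7.41
-71 mark 2.61@8.03 before 3.64@7.32 now 3.22@7.67
-70 mark 3.11@8.19 before 4.18@7.57 now 3.72@7.79
-69 mark 3.41@8.25 before 4.58@7.71 now 3.99@7.77
-68 mark 3.26@8.32 before 4.51@7.77 now 3.76@7.67
[115 116 116 117 117 117 116 116 119 122 120 109  91  76  74  84  97 108
 114 118 119 118 117 116 116 116 116 117]
```

The leg is clamped at 24 N, with the pointer within about 0.3 mm of the line. Relax the push and squeeze fully.

servo_tool --series "0 0.03 0 0 0 0 0.68;0 0.06 0 0 0 0 0.7;0 0.07 0 0 0 0 0.8;0 0.07 0 0 0 0 1;0 0.07 0 0 0 0 1"

```text
time_s: 28.05
tool_pos: [0.4245, -0.0328, 0.0737]
tool_rot: [0.071, 0.997, 0.001, 0.001]
contact_force: [-3.6, 17.7, 23.4]
width: 0.0261
finger_force: 57.7
```

servo_tool --series "0 0 0 0 0 0 1;0 0 0 0 0 0 1;0 0 0 0 0 0 1;0 0 0 0 0 0 1"

```text
time_s: 28.55
tool_pos: [0.4245, -0.0328, 0.0737]
tool_rot: [0.071, 0.997, 0.001, 0.001]
contact_force: [-2.2, 17.7, 24.3]
width: 0.0262
finger_force: 57.7
```

```bash
python3 meas.py; python3 -c "
from st import *
c=[]
for im in (cv2.imread('pics/side5.png'),grab_frame('side')['pixels'][:,:,::-1]):
    a=im[140:225,190:255]; c.append(cv2.resize(a,None,fx=6,fy=6,interpolation=cv2.INTER_CUBIC))
cv2.imwrite('pics/v2.png',np.hstack(c))"
```

```text
TCP bx 15.10 by -39.66 z 73.7 w 26.17 postpad 2.02 Fx -17.2 Fz 24.3 ff 57.7
-74 mark 1.68@7.37 before 3.48@7.78 now 2.43@7.25
-73 mark 1.90@7.40 before 3.29@7.30 now 2.65@7.25
-72 mark 2.19@7.73 before 3.29@7.14 now 2.92@7.44
-71 mark 2.61@8.03 before 3.64@7.32 now 3.32@7.62
-70 mark 3.11@8.19 before 4.18@7.57 now 3.77@7.68
-69 mark 3.41@8.25 before 4.58@7.71 now 4.00@7.64
-68 mark 3.26@8.32 before 4.51@7.77 now 3.70@7.56
[116 116 116 116 116 116 116 117 120 123 121 109  90  75  72  82  97 107
 114 117 118 117 117 117 117 117 117 117]
```

View pics/v2.png

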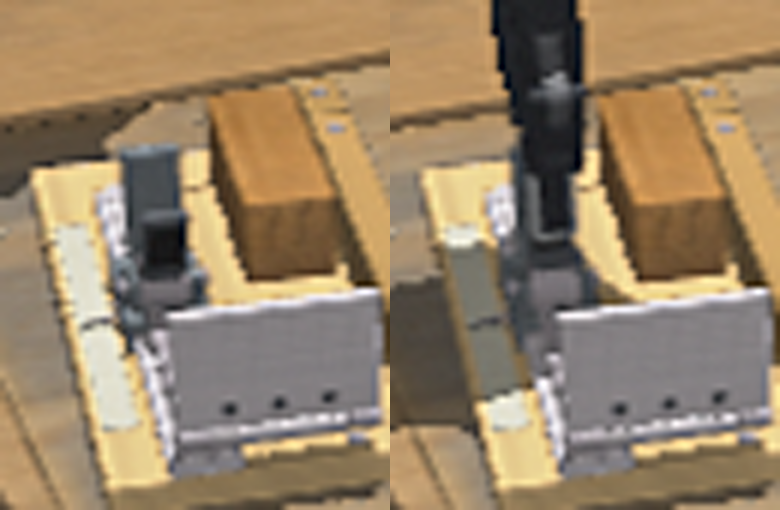

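Lever is fully shut in the grip and the pointer lies in line with the pencil mark (crop (487,322)). The plate is upright and the block is untouched. I'll ease the residual push and hand in.

servo_tool --series "0 0.02 0 0 0 0 1;0 0.04 0 0 0 0 1;0 0.04 0 0 0 0 1;0 0.04 0 0 0 0 1"

```text
time_s: 29.15
tool_pos: [0.4245, -0.0325, 0.0738]
tool_rot: [0.072, 0.997, 0.0, 0.0]
contact_force: [-1.4, 10.9, 25.4]
width: 0.0262
finger_force: 57.8
```

```bash
python3 -c "
from st import *
from rig import sign_off
st(); print(sign_off())"
```

```text
TCP bx 14.85 by -39.71 z 73.8 w 26.15 postpad 1.77 Fx -10.6 Fz 25.4 ff 57.8
the job is handed in; nothing more can be done
None
```

Handed in at about 29 s: the plate is upright, the pointer is on the pencil line (estimated 0.3 mm short, camera estimate), and the lever is squeezed shut against the post and still held; before the final squeeze I backed off once to re-measure and pushed the leg back about 1 mm after it had overshot.

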